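# Put the cooper's scraper and try square back in the shadow tray

### The arm

A 6-joint arm with a two-finger parallel gripper is mounted at the origin on the work surface. World frame = base frame: x ahead of the robot, y to its left, z up, the work surface at z = 0. Lengths are in m, angles in degrees, forces in N, time in s.
With the tool pointing down it reaches from about 0.325 to 0.85 m from the base axis. Payload 15.5 kg.
Tool frame: the origin (TCP) lies at the very end of the fingers, on their centre line; the grasp point (between the pads) lies arm.grip_depth behind it (arm.grip_depth is the distance from the TCP to the grasp point, in m); z points along the fingers, y is the direction in which the jaws open and shut (so a half turn about z gives the same grasp; the last joint's range is limited). The gripper opens to 91 mm and grips with 3 to 60 N. Pads are 32 mm wide; open, the fingers measure 118 mm over their backs; the gripper's body (76 mm by 178 mm) begins 60 mm behind the grasp point.
Start: joints at [67.122, 28.281, 77.091, -0, 74.628, -5.472], TCP at [0.187, 0.596, 0.214] pointing down, gripper open.
Joint ranges: [-166.48, 166.48], [-47.26, 123.95], [12.59, 153.08], [-70.14, 250.14], [6.76, 159.57], [-176.63, 176.63]. Speed limits (degrees/s): [108.29, 108.29, 147.25, 172.46, 172.46, 172.46].

### API

Orientations are given as a 3x3 rotation matrix whose columns are the frame's x, y, z axes.
In Python, from rig import arm gives the robot as it stands. Calls block until the motion is done:
- arm.move_to(position, orientation): joint-space move of the TCP to a pose.
- arm.move_l(position, orientation=None, feed=0.15): straight line of the TCP; orientation=None keeps the orientation; feed is the mean speed in m/s.
- arm.move_joints(angles): joint-space move.
- arm.grip(opening): finger opening in m; the grip force is fixed at half the most; returns when the fingers have stopped.
- arm.sleep(seconds).
- arm.solve_ik(position, orientation): joint angles nearest the present ones, or None.
- arm.snapshot(name): name is "side" or "top"; returns the picture (420x560x3 uint8, red, green, blue); there is no depth.
- arm.get_calibration(name): a dict with "intrinsics" (3x3 intrinsics, pixels), "cam_to_world" (4x4, takes a point from camera to world coordinates). Camera axes: x right, y down, z forward; pixel columns grow to the right and rows downward; lengths in m; the calibration is good to about 2 mm. A picture is of the moment at which its call begins. get_calibration takes no time and is no camera call.
A pose or a line that the arm cannot do raises arm.Unreachable and nothing moves.
- arm.sign_off(): hands the job in, once; it reports no verdict.
Readings, each from a call of its own:
- arm.current_t(): time.
- arm.current_joint_positions(): joint angles.
- arm.current_dq(): joint speeds.
- arm.current_tau(): joint torques, N m.
- arm.current_ee_pos(): TCP position.
- arm.current_tool_rot(): TCP orientation.
- arm.current_force(): force on the tool from outside, world axes, zero at the start.
- arm.current_torque(): the same for the moment, N m.
- arm.current_width(): finger opening in m.
Only numpy, scipy, OpenCV 4.12 (cv2) and the standard library are available. Lean on these libraries where they do the work, as an engineer would, in place of code of your own. Each camera call takes 0.05 s, during which the arm holds its last target.

### The job

Tidy the cooper's bench: lay the wooden-handled scraper and the try square in their own cut-outs in the black and yellow shadow tray, so that each lies flat on the bottom of its cut-out. Set them down rather than dropping them, and leave the blue-handled spatula where it lies.

Things in the scene. Friction and masses are not known exactly. Their poses are not given: they have to be found in the camera images.
- scraper_grip (a point): Scraper lying flat: brown wooden handle 100 long, 26 wide, 30 mm high, brass band in front; flat steel blade 75 wide, 4 mm thick, level with the underside, running 60 mm past the handle. 150 g. Point: middle of the handle, 15 mm above the underside; x along the handle towards the blade (edge at x +110), y across, z up. Grip across the handle (along y), on its upper half.
- square_grip (a point): Try square lying flat: dark wooden stock with brass face, 24 (x) by 120 (y) by 30 mm high; steel blade 4 mm thick, level with the underside, at a right angle from the stock's +y end (x +12 to +142, y +20 to +60). 170 g. Point: middle of the stock, 15 mm above the underside; x in the blade's direction, y along the stock, z up. Grip across the stock (along x), on its upper half.
- tray: Fixed tray 216 (x) by 310 (y) by 15 mm; origin: centre of underside. Black top with T (scraper) and L (square) cut-outs 10 mm deep, yellow floor, 12 mm play all round. Home, the tools' points are at x -30, y -85, z 20 (scraper) and x -65, y 68, z 20 mm (square), their x along the tray's x. They stand 20 mm proud; keep fingertips above the tray top: no room for them in the cut-outs.
- spatula_mid (a point): Bystander: blue-handled glue spatula, fits no cut-out. Handle 90 by 30 by 30 mm, steel blade 105 wide, 50 mm long. Point: middle of the handle, 15 mm up; x towards the blade. Lies beyond the tray, to the left or right. Unlisted: red reel with crank (62 mm high) opposite it, wooden mallet (65) beyond the tray, bung (40) between robot and tray.
Mind the look-alikes: they are no part of the job. What is shaped like the part that bears scraper_grip but orange is not meant. Leave any turquoise look-alike of the part that bears square_grip alone.

How it is judged (in metres and radians):
At the end, for the whole second after the job is handed in: Scraper in the T-shaped and try square in the L-shaped cut-out, each flat (tilt under 6 degrees) on the cut-out's bottom (height within 4 mm), within 16 mm along each tray axis and 15 degrees of the middle pose, at rest; the spatula within 30 mm of where it lay (x of scraper_grip in the frame of tray between -0.046 and -0.014 m and y of scraper_grip in the frame of tray between -0.101 and -0.069 m and z of scraper_grip in the frame of tray between 0.016 and 0.024 m and angle between the x axis of each of scraper_grip, square_grip and the x axis of tray, either way round below 0.262 rad and angle between each of scraper_grip, square_grip's own z axis and vertical below 0.1 rad and linear speed of each of scraper, square below 0.02 m/s and angular speed of each of scraper, square below 0.2 rad/s and x of square_grip in the frame of tray between -0.081 and -0.049 m and y of square_grip in the frame of tray between 0.052 and 0.084 m and z of square_grip in the frame of tray between 0.016 and 0.024 m and distance of spatula_mid from where it was at the start of the episode below 0.03 m); the robot touches nothing.
It fails at once if the blue spatula is moved more than 30 mm (distance of spatula_mid from where it was at the start of the episode above 0.03 m).
It fails at once if the scraper is dropped: let go with its underside more than 50 mm above the bench (height (world z) of scraper_grip above 0.065 m and contact force between scraper and anything else below 0.02 N).
It fails at once if the try square is dropped: let go with its underside more than 50 mm above the bench (height (world z) of square_grip above 0.065 m and contact force between square and anything else below 0.02 N).
It also fails if it takes over 54 s, if anything falls off the work surface, if the arm or the gripper's body presses on something with over 40 N, if the wrist force passes 120 N, or if a joint passes its speed limit or range.

## Working session

There is one attempt and no reset: what is moved stays moved. The work goes in short steps, each a Python script; the robot and the scene stay as the last script left them, time stands still between calls to the robot, and variables do not carry over. Pictures are saved under pics/ and viewed, and the job is handed in when it is done.

```bash
ls; mkdir -p pics
python3 - <<'E'
from rig import arm
import cv2
for n in ("side","top"):
    im=arm.snapshot(n); cv2.imwrite(f"pics/{n}0.png",im[:,:,::-1])
    c=arm.get_calibration(n); print(n,c["intrinsics"],c["cam_to_world"])
print(arm.current_t(),arm.grip_depth,arm.current_tool_rot(),arm.current_width())
E
```

```text
pics
side [[418.91377884   0.         281.419703  ]
 [  0.         418.91377884 208.26845064]
 [  0.           0.           1.        ]] [[ 0.99070071 -0.07342949  0.11454348  0.37071542]
 [-0.13592696 -0.57125497  0.80943908 -1.08277204]
 [ 0.00599683 -0.81748142 -0.57592375  0.8584398 ]
 [ 0.          0.          0.          1.        ]]
top [[532.82361012   0.         287.5668592 ]
 [  0.         532.82361012 215.45515733]
 [  0.           0.           1.        ]] [[ 0.02710061 -0.99380114  0.10781856  0.3631844 ]
 [-0.99961798 -0.02752769 -0.00247447  0.03240784]
 [ 0.00542713 -0.10771031 -0.99416751  1.46381334]
 [ 0.          0.          0.          1.        ]]
0.1 0.0188 [[-9.54200566e-01  2.99167346e-01 -4.22478389e-04]
 [ 2.99167627e-01  9.54200034e-01 -1.01256885e-03]
 [ 1.00201357e-04 -1.09258563e-03 -9.99999398e-01]] 0.09123821053710915
```

View pics/top0.png

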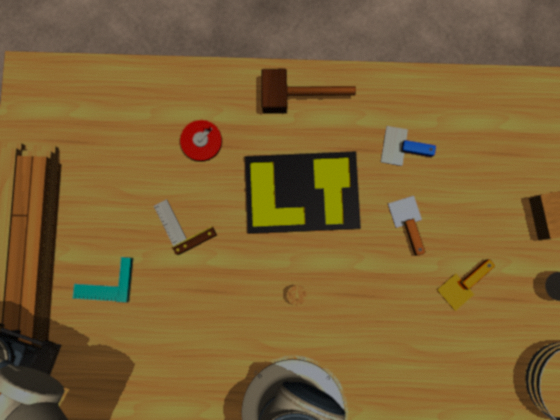

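View pics/side0.png

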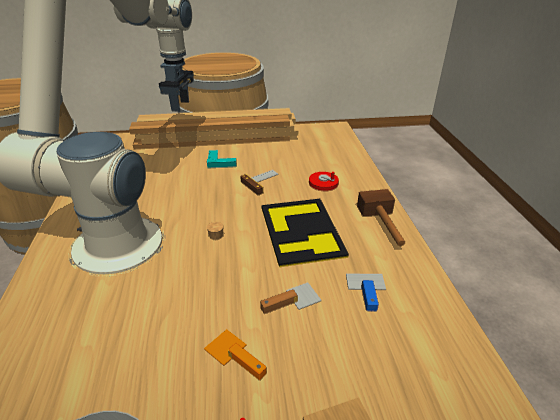

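The top view shows the scraper at about (410,225), the square at about (188,232), the tray at about (302,191), the spatula at about (410,147), and the orange and turquoise look-alikes. Next I'll make colour masks.

Run:
```python
import cv2,numpy as np
im=cv2.imread("pics/top0.png"); s=cv2.imread("pics/side0.png")
a=cv2.resize(im[185:265,375:455],None,fx=5,fy=5,interpolation=cv2.INTER_NEAREST)
b=cv2.resize(im[190:270,145:225],None,fx=5,fy=5,interpolation=cv2.INTER_NEAREST)
cv2.imwrite("pics/crop0.png",np.hstack([a,b]))
h=cv2.cvtColor(im,cv2.COLOR_BGR2HSV)
for p in [(414,237),(405,211),(410,225),(195,241),(180,247),(170,220),(190,215),(300,215),(330,200),(430,200),(400,240)]: print(p,h[p[1],p[0]])
```

```text
(414, 237) [ 12 202 135]
(405, 211) [110  10 148]
(410, 225) [ 12 205 133]
(195, 241) [ 11 210  62]
(180, 247) [ 10 205  61]
(170, 220) [ 24  27 131]
(190, 215) [ 18 161 144]
(300, 215) [ 31 255 146]
(330, 200) [ 31 255 144]
(430, 200) [ 22 153 142]
(400, 240) [ 18 163 144]
```

View pics/crop0.png

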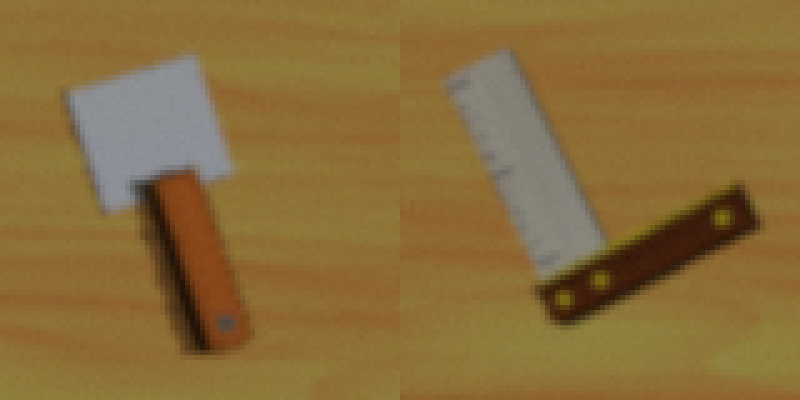

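```bash
cat > h.py <<'E'
import cv2,numpy as np
from rig import arm
def cast(cal,px,z):
    K=cal["intrinsics"];T=cal["cam_to_world"];px=np.atleast_2d(px).astype(float)
    d=np.c_[px,np.ones(len(px))]@np.linalg.inv(K).T@T[:3,:3].T; o=T[:3,3]
    return (o+d*((z-o[2])/d[:,2])[:,None])[:,:2]
def proj(cal,P):
    K=cal["intrinsics"];T=np.linalg.inv(cal["cam_to_world"]);P=np.atleast_2d(P)
    c=(P@T[:3,:3].T+T[:3,3])@K.T; return c[:,:2]/c[:,2:]
def rect(cal,mask,roi,z,f=4,close=0):
    """largest blob in roi (x0,y0,x1,y1): min-area rect in world on plane z; long-axis angle deg"""
    x0,y0,x1,y1=roi
    m=mask[y0:y1,x0:x1].astype(np.uint8)*255
    if close: m=cv2.morphologyEx(m,cv2.MORPH_CLOSE,np.ones((close,close)))
    m=cv2.resize(m,None,fx=f,fy=f,interpolation=cv2.INTER_LINEAR)
    cs,_=cv2.findContours((m>127).astype(np.uint8),cv2.RETR_EXTERNAL,cv2.CHAIN_APPROX_NONE)
    c=max(cs,key=cv2.contourArea)[:,0].astype(float)
    px=(c+.5)/f-.5+[x0,y0]
    w=cast(cal,px,z)
    r=cv2.minAreaRect((w*1000).astype(np.float32)); b=cv2.boxPoints(r)
    e=[b[1]-b[0],b[2]-b[1]]; e=max(e,key=np.linalg.norm)
    (s,l)=sorted(r[1])
    return np.array(r[0])/1000,l,s,np.degrees(np.arctan2(e[1],e[0]))%180
def R(yaw):  # tool down, jaw axis y at yaw (deg)
    a=np.radians(yaw);y=np.array([np.cos(a),np.sin(a),0]);z=np.array([0,0,-1.]);x=np.cross(y,z)
    return np.c_[x,y,z]
def hsv(bgr): return [c.astype(int) for c in cv2.split(cv2.cvtColor(bgr,cv2.COLOR_BGR2HSV))]
E
cat > meas.py <<'E'
from h import *
im=cv2.imread("pics/top0.png");H,S,V=hsv(im);c=arm.get_calibration("top")
roiS=(375,185,455,265);roiQ=(145,190,225,270);roiT=(225,135,380,250)
print("scr blade",rect(c,(S<75),roiS,.004))
print("scr handle",rect(c,(H<15)&(S>185)&(V>90),roiS,.030))
print("sq blade",rect(c,(S<90),roiQ,.004))
print("sq stock",rect(c,(V<100),roiQ,.030,close=3))
print("tray",rect(c,(V<70)|((H>27)&(H<36)&(S>220)),roiT,.015))
for n,r in (("L",(246,155,306,232)),("T",(308,152,356,230))):
    print(n,rect(c,((H>27)&(H<36)&(S>220)),r,.005))
s=cv2.imread("pics/side0.png");H,S,V=hsv(s);c=arm.get_calibration("side")
print("side tray",rect(c,(V<60)|((H>27)&(H<36)&(S>220)),(255,193,355,270),.015))
print("side scr blade",rect(c,(S<60),(255,275,330,318),.004))
E
python3 meas.py
```

```text
scr blade (array([ 0.54210986, -0.29313013]), 78.90019989013672, 73.13683319091797, np.float32(108.71213))
scr handle (array([ 0.4703562 , -0.31770114]), 97.11424255371094, 24.882619857788086, np.float32(19.55981))
sq blade (array([0.4948912 , 0.35229224]), 125.62826538085938, 42.255035400390625, np.float32(29.15351))
sq stock (array([0.44217429, 0.27748434]), 125.05467987060547, 29.6162166595459, np.float32(119.07997))
tray (array([ 0.58696014, -0.00745573]), 310.6489562988281, 216.06338500976562, np.float32(94.12842))
L (array([0.58378357, 0.06017255]), 180.36158752441406, 147.12417602539062, np.float32(3.8735516))
T (array([ 0.59629138, -0.09137794]), 186.9402618408203, 99.4647445678711, np.float32(1.621887))
side tray (array([ 0.5875697, -0.017674 ]), 320.555419921875, 219.68846130371094, np.float32(94.19972))
side scr blade (array([ 0.54301666, -0.29766193]), 79.33622741699219, 71.58077239990234, np.float32(108.30339))
```

Tray is at (0.587, -0.0075) with yaw 4.1°. The scraper point is about (0.4715, -0.3175), yaw 19°, and the square point about (0.444, 0.278), yaw 29.1°. Blade and handle estimates agree within about 3 mm. I'll pick up the square first.

```bash
cat >> h.py <<'E'
TR=np.array([.587,-.0075]);TY=4.1
def tray(x,y):
    a=np.radians(TY);return TR+np.array([[np.cos(a),-np.sin(a)],[np.sin(a),np.cos(a)]])@[x,y]
def off(p,yaw,d):
    a=np.radians(yaw);return np.asarray(p)+np.array([[np.cos(a),-np.sin(a)],[np.sin(a),np.cos(a)]])@d
def P(xy,z): return np.array([xy[0],xy[1],z])
def best(xy,z,yaw):
    q0=np.array(arm.current_joint_positions());c=[]
    for y in (yaw,yaw+180):
        q=arm.solve_ik(P(xy,z),R(y))
        if q is not None:c.append((np.abs(np.array(q)-q0).max(),y))
    return min(c)[1]
E
python3 - <<'E'
from h import *
g=off([.444,.278],29.1,[0,.010])
y=best(g,.1,29.1);print(y,g)
arm.move_to(P(g,.10),R(y))
arm.move_l(P(g,.0165),feed=.12)
print(arm.current_ee_pos(),arm.current_force(),arm.current_t())
cv2.imwrite("pics/side1.png",arm.snapshot("side")[:,:,::-1])
cv2.imwrite("pics/top1.png",arm.snapshot("top")[:,:,::-1])
a,b=cv2.imread("pics/top1.png")[150:310,100:300],cv2.imread("pics/side1.png")[110:270,180:380]
cv2.imwrite("pics/c1.png",np.hstack([cv2.resize(i,None,fx=2,fy=2) for i in(a,b)]))
E
```

```text
29.1 [0.43913665 0.28673772]
[0.43938815 0.28706336 0.01699387] [-0.51150052 -0.13471962  0.10483495] 2.475
```

View pics/c1.png

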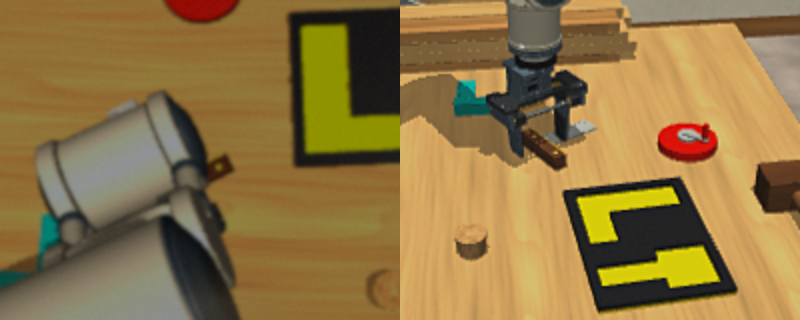

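The fingers straddle the stock at about crop (540,140), so I'll grip and lift.

```bash
cat >> h.py <<'E'
def shot(tag,rt=None,rs=None):
    o=[]
    for n,r in (("top",rt),("side",rs)):
        i=arm.snapshot(n)[:,:,::-1];cv2.imwrite(f"pics/{n}{tag}.png",i)
        if r:o.append(cv2.resize(i[r[1]:r[1]+160,r[0]:r[0]+160],(400,400),interpolation=cv2.INTER_CUBIC))
    cv2.imwrite(f"pics/c{tag}.png",np.hstack(o))
E
python3 - <<'E'
from h import *
arm.grip(.010);print(arm.current_width())
p=np.array(arm.current_ee_pos());arm.move_l(P(p[:2],.075),feed=.1)
print(arm.current_width(),arm.current_force(),arm.current_torque())
g=off(tray(-.065,.068),TY,[0,.010]);y=best(g,.075,TY);print(y,g)
arm.move_l(P(g,.075),R(y),feed=.12)
print(arm.current_ee_pos(),arm.current_width(),arm.current_t())
shot("2",(200,110),(230,130))
E
```

```text
0.023963391348372713
0.023796381355703708 [-0.25071385 -0.05321001 -1.55547912] [-0.08942853  0.14485824  0.03353257]
4.1 [0.51658955 0.06565305]
[0.51640699 0.06605584 0.07498362] 0.023676981958820918 6.4417
```

View pics/c2.png

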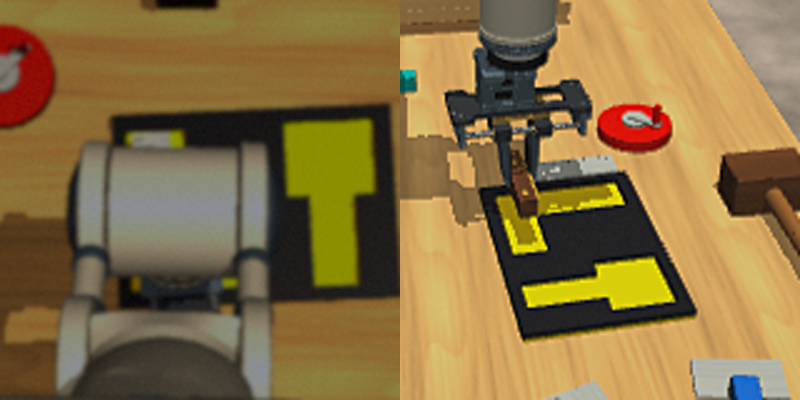

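The square is held level over the L. The blade end shows at top pixel (262,165), so I'll check it against the prediction before lowering.

Run:
```python
from h import *
im=cv2.imread("pics/top2.png");H,S,V=hsv(im);c=arm.get_calibration("top")
r=rect(c,(S<90)&(V>80),(248,158,276,168),.0625);print(r)
m=((S<90)&(V>80))[158:168,245:280];print(*["".join(".#"[int(v)] for v in row) for row in m],sep="\n")
for x,y in((.077,.088),(.077,.128)): print(proj(c,P(tray(x,y),.0625)))
```

```text
(array([0.64868036, 0.10622651]), 39.43952178955078, 12.899850845336914, np.float32(91.61736))
...................................
...................................
...................................
...................................
...................................
..........############.............
........###############............
........###############............
........###############............
........###############............
[[267.75325367 161.96284673]]
[[252.79915802 162.59991958]]
```

The prediction matches within about 1 px (2 mm), so I'll lower it.

Run:
```python
from h import *
p=np.array(arm.current_ee_pos())[:2]
arm.move_l(P(p,.030),feed=.1);print(arm.current_force())
arm.move_l(P(p,.0222),feed=.03);print(arm.current_ee_pos(),arm.current_force())
arm.grip(.05);print(arm.current_width(),arm.current_force())
p=np.array(arm.current_ee_pos())[:2]
arm.move_l(P(p,.13),feed=.15);arm.grip(.085)
g=off([.4715,-.3175],19.2,[.012,0]);y=best(g,.12,109.2)
print(y,g)
arm.move_to(P(g,.12),R(y));print(arm.current_t())
shot("3",(220,110),(230,130))
```

```text
[-0.22190899  0.15397147 -1.78226256]
[0.51642002 0.06597586 0.02216512] [ 0.44506247 -0.594235   -1.7771621 ]
0.05017305993464993 [ 0.24888895  0.47426272 -0.97031365]
289.2 [ 0.48283252 -0.3135536 ]
11.1167
```

View pics/c3.png

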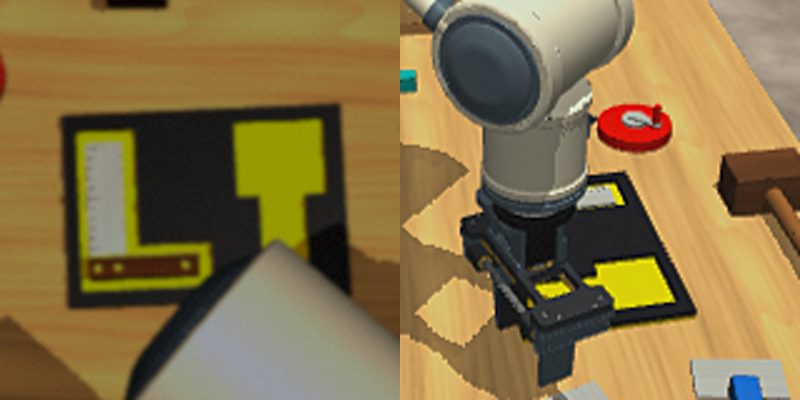

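The square sits centrally in the L with yellow margins all round. Next is the scraper.

Run:
```python
from h import *
p=np.array(arm.current_ee_pos())[:2];print(p)
arm.move_l(P([.48283,-.31355],.0165),feed=.12)
print(arm.current_ee_pos(),arm.current_force())
shot("4",(340,130),(210,220))
```

```text
[ 0.48333424 -0.31240883]
[ 0.48321967 -0.31379482  0.01710601] [0.97727163 0.02154512 0.21669289]
```

View pics/c4.png

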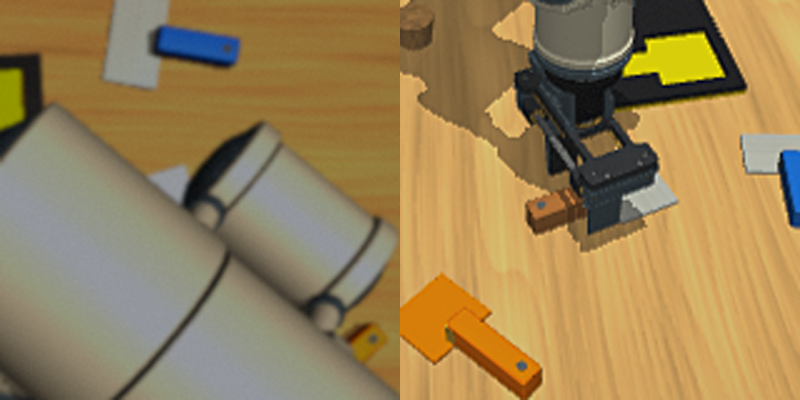

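The fingers straddle the brown handle, near crop (580,205). I'll grip, carry it over and check it above the T.

Run:
```python
from h import *
arm.grip(.010);print(arm.current_width())
p=np.array(arm.current_ee_pos());arm.move_l(P(p[:2],.075),feed=.1)
print(arm.current_width(),arm.current_force(),arm.current_torque())
g=off(tray(-.030,-.085),TY,[.012,0]);y=best(g,.075,TY+90);print(y,g)
arm.move_l(P(g,.075),R(y),feed=.12)
print(arm.current_ee_pos(),arm.current_width(),arm.current_t())
shot("5",(240,110),(230,150))
c=arm.get_calibration("top")
for x,y in((.08,-.0475),(.08,-.1225),(.02,-.1225)): print(proj(c,P(tray(x,y),.062)))
im=cv2.imread("pics/top5.png");H,S,V=hsv(im)
m=((S<75)&(V>80))[148:185,300:365];print(*["".join(".#"[int(v)] for v in row) for row in m],sep="\n")
```

```text
0.025896383670303273
0.0258649564996698 [ 0.01388646 -0.4269122  -0.92219246] [-0.09060924  0.15838004  0.00490827]
274.1 [ 0.57512335 -0.09356942]
[ 0.57502177 -0.09396571  0.0750151 ] 0.025642514667520325 16.1417
[[318.27834662 158.74690086]]
[[346.22411024 157.55692686]]
[[347.48957177 179.63581764]]
....................###########.#################################
....................#############################################
...................##############################################
...................##############################################
...................##############################################
..................###############################################
..................###############################################
..................###############################################
..................###############################################
.................################################################
.................################################################
.................################################################
...
[... 946 characters left out ...]
########################################
........................#########################################
...............#........#########################################
............#######.....#########################################
...........#########....#########################################
...........##########...#########################################
...........##########...#########################################
..........###########...#########################################
..........###########....########################################
..........###########.....#######################################
.........############.........###################################
```

View pics/c5.png

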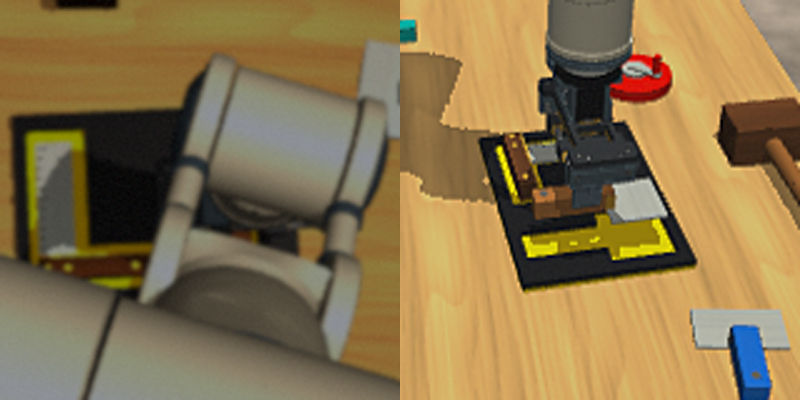

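The arm hides the scraper in the top view. I'll check the blade corners in the side view instead.

Run:
```python
from h import *
c=arm.get_calibration("side")
pt=[proj(c,P(tray(x,y),.062))[0] for x,y in((.08,-.0475),(.08,-.1225),(.02,-.1225))]
pt+=[proj(c,P(tray(-.08,y),.0885))[0] for y in (-.098,-.072)]
print(np.array(pt).round(1))
im=cv2.imread("pics/side5.png")[200:260,265:345]
im=cv2.resize(im,None,fx=9,fy=9,interpolation=cv2.INTER_CUBIC)
for p in pt: cv2.circle(im,tuple(int(v) for v in ((p-[265,200]+.5)*9)),4,(255,0,255),-1)
cv2.imwrite("pics/c6.png",im)
```

```text
[[329.1 220.4]
 [336.5 235. ]
 [317.4 237.5]
 [283.3 229.7]
 [281.4 224.5]]
```

View pics/c6.png

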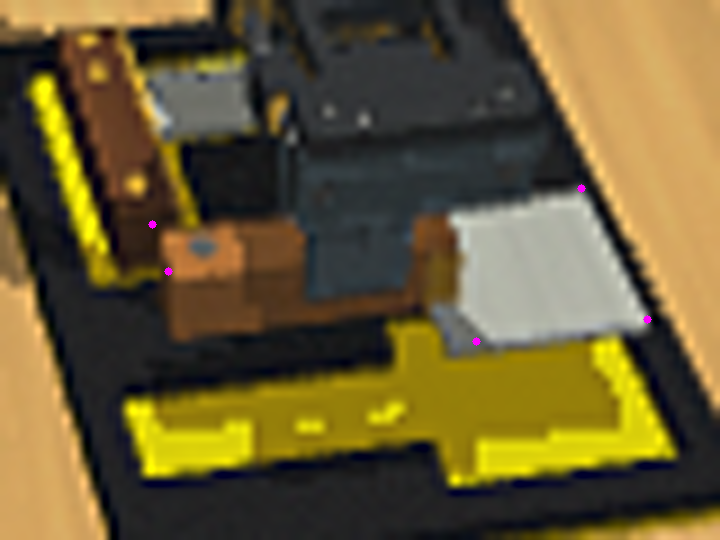

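Blade corners match within about 1 px, so I'll lower and release.

Run:
```python
from h import *
p=np.array(arm.current_ee_pos())[:2]
arm.move_l(P(p,.030),feed=.1);print(arm.current_force())
arm.move_l(P(p,.0222),feed=.03);print(arm.current_ee_pos(),arm.current_force())
arm.grip(.055);print(arm.current_width(),arm.current_force())
p=np.array(arm.current_ee_pos())[:2]
arm.move_l(P(p,.16),feed=.15)
q=np.array(arm.current_joint_positions());q[0]-=70;arm.move_joints(q)
print(arm.current_t())
shot("7",(220,110),(230,170))
im=cv2.imread("pics/top7.png");H,S,V=hsv(im);c=arm.get_calibration("top")
for n,v in (("scr blade",rect(c,S<75,(305,150,362,198),.009)),("scr handle",rect(c,(H<15)&(S>185)&(V>70),(305,150,362,232),.035)),
 ("sq blade",rect(c,S<90,(246,155,280,225),.009)),("spatula",rect(c,(H>95)&(H<130)&(S>120),(385,120,460,175),.03))): print(n,v, off([0,0],-TY,v[0]-TR))
im0=cv2.imread("pics/top0.png");H,S,V=hsv(im0);print(rect(c,(H>95)&(H<130)&(S>120),(385,120,460,175),.03))
```

```text
[ 0.40467611 -0.61054792 -1.53910775]
[ 0.57489402 -0.0938939   0.02213266] [ 0.41269228  0.42089065 -1.83724897]
0.05508389015510211 [-0.52065718 -0.41165061  0.00093973]
21.3167
scr blade (array([ 0.63727417, -0.08792779]), 145.684814453125, 125.7694320678711, np.float32(91.59736)) [ 0.04439513 -0.08381643]
scr handle (array([ 0.56098969, -0.09211068]), 95.46287536621094, 24.051624298095703, np.float32(3.968151)) [-0.0319932  -0.08253447]
sq blade (array([0.59260095, 0.10226079]), 126.12489318847656, 40.828956604003906, np.float32(3.9600153)) [0.01343423 0.10907943]
spatula (array([ 0.71520233, -0.32487329]), 91.31184387207031, 32.41538619995117, np.float32(81.09236)) [ 0.10518285 -0.3257272 ]
(array([ 0.71526892, -0.32491071]), 91.31559753417969, 33.1490364074707, np.float32(80.60048))
```

View pics/c7.png

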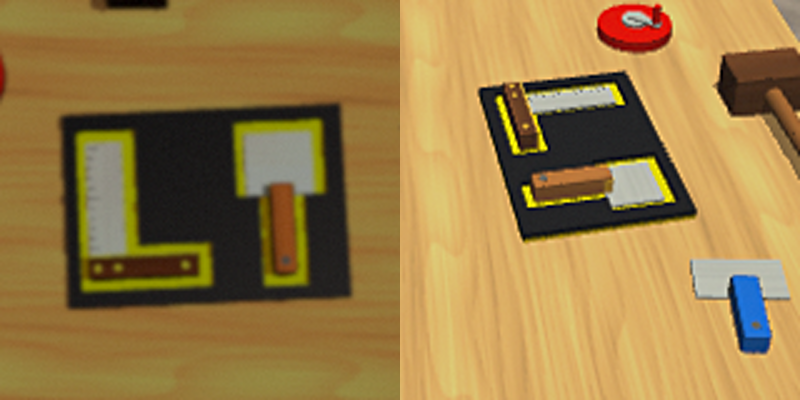

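Both tools lie in their cut-outs with yellow margins all round, and the spatula hasn't moved. I'll hand the job in.

Run:
```python
from rig import arm
print(arm.current_dq(),arm.current_ee_pos(),arm.current_force());arm.sign_off()
```

```text
[-0.1777272  -0.08138757 -0.05851095 -0.08128755 -0.02509715  0.01904565] [ 0.10907882 -0.57173386  0.15919296] [ 0.14257076  0.72322779 -0.48254813]
the job is handed in; nothing more can be done
```

I laid the try square in the L cut-out and the scraper in the T cut-out, lowering each to the bottom before letting go. The job was handed in at about 21 s with the arm clear; no verdict is reported.

**Scraper:** the last top view puts the handle at tray (-32, -82.5) mm against (-30, -85), turned about 0.1° from the tray's x axis.

**Square:** its blade centre is within 1–2 mm of where it should be, also turned about 0.1°. Both tools show yellow margin all round.

**Spatula:** it measured within 0.1 mm of where it started.

**Less certain:**
- **Height and tilt:** I didn't measure these directly. I inferred them from the lowering height and from how both tools look in the two views.
- **Failed check:** the final scraper-blade mask picked up the black tray as well, so I ignored that reading and relied on the handle.

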